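# Start the powered archive shelving from the desk console

### The job

Get the powered shelving moving from the white desk console: first press down the raised far end of the rocker switch until it has tipped fully over, then push the wide bar key fully down so that it stays down, and then press the triangular key whose point is towards the left (as the robot sees it) fully down with the fingers and finish the program while still holding it down. Keep the rocker on and do not press the other triangular key. Nothing is to be picked up: leave the crank, the stamp and the card tray where they stand.

Things in the scene. Friction and masses are not known exactly. Their poses are not given: they have to be found in the camera images.
- console: White flat console fixed to the desk, 150 (x) x 370 (y) x 45 mm high; origin at the centre of its underside, x away from the robot, y to its left. Turned up to 0.25 rad. On its top four key modules (grey plates 104 x 74 x 8 mm) stand in a row along y, 82 mm apart; which key is in which place changes.
- arrow_left_module: Fixed grey plate with black round collar (64 mm across, its top 14 mm above the console's top) that carries the triangular key pointing left; origin at the centre of the plate's underside, on the console's top; axes as the console's: x away from the robot, y left, z up.
- rocker_far_end (a point): Point on top of the far half of the rocker, 24 mm beyond its pivot (20 mm above the console's top). White V-shaped cap 67 (x) x 34 (y) mm, in a black frame 18 mm above the console's top. At the start its near half is level and the far end stands up; tipping over, the point sinks about 10 mm to 29 mm above the console's top and the far half becomes level.
- rocker (a joint): Rocker angle in rad: about -0.2 off (far end up), +0.2 on (far end down, against its stop). Stays where it is left; about 3 N on the far end tips it. Counts as on above 0.15.
- bar_top (a point): Centre of the top of the wide white bar key, 24 (x) x 60 (y) mm, 28 mm above the console's top when up, 20 mm when down, in a black collar whose top is 14 mm above the console's top; axes as the console's: x away from the robot, y left, z up.
- bar (a joint): How far the bar key is down, in m: about 0 up, 0.008 fully down at its stop. A latching key without a spring: it takes about 4 N to push and stays where it is left. Counts as down above 0.0065.
- arrow_left_top (a point): Centre of the top of the white triangular key (equilateral, 47 mm sides, 27 mm from centre to points) with one point towards the console's +y (left); 28 mm above the console's top when up, 20 mm when fully down; axes as the console's: x away from the robot, y left, z up.
- arrow_left (a joint): How far the left-pointing key is down, in m: 0 up, 0.008 fully down at its stop. Sprung: 1 N at the start of the stroke, 5 N fully down; it comes back up when let go. Counts as held down above 0.006.
- arrow_right_top (a point): Centre of the top of the other triangular key, the same but with one point towards the console's -y (right). Not to be pressed; axes as the console's: x away from the robot, y left, z up.
- arrow_right (a joint): How far the right-pointing key is down, in m: 0 up, 0.008 fully down. It must not be pressed.
- crank: Loose spare shelving crank lying on the desk left of the console, white arm 120 x 22 x 10 mm with a grey upright grip 24 mm across, 70 mm high, at its +x end; origin on the desk under the middle of the arm. Leave it alone.
- stamp: Loose hand stamp standing on the desk in front of the console (robot side), black foot 28 x 50 mm, wooden handle, 66 mm high; origin at the centre of its underside. Leave it alone.
- card_tray: Loose open cardboard card tray right of the console, 100 x 140 x 60 mm; origin at the centre of its underside. Leave it alone.

How it is judged:
By the outcome, as a careful person would: the job done as asked, in the order asked, and still so for the second after the job is handed in, while the arm keeps its last pose, push and grip.
It also fails if it takes over 40 s, if anything falls off the work surface, if the arm or the gripper's body presses on something with over 40 N, if the wrist force passes 120 N, or if a joint passes its speed limit or range.

### The arm

A 6-joint arm with a two-finger parallel gripper is mounted at the origin on the work surface. World frame = base frame: x ahead of the robot, y to its left, z up, the work surface at z = 0. Lengths are in mm, angles in rad, forces in N, time in s.
With the tool pointing down it reaches from about 350 to 800 mm from the base axis. Payload 7.3 kg.
Tool frame: the origin (TCP) lies midway between the tips of the shut fingers; the grasp point (between the pads) lies bot.hold_point_z behind it (bot.hold_point_z is the distance from the TCP to the grasp point, in mm); z points along the fingers, y is the line along which they close (so a half turn about z gives the same grasp; the last joint's range is limited). The gripper opens to 85 mm and grips with 20 to 120 N. Pads are 22 mm wide; open, the fingers measure 114 mm over their backs; the gripper's body (76 mm by 85 mm) begins 54 mm behind the grasp point. The pads swing forward as they close: fully open they stand 13 mm farther back than shut.
Start: joints at [1.115, 0.342, 1.524, -0, 1.275, -0.146], TCP at [160.041, 500.031, 231.322] pointing down, gripper open.
Joint ranges: [-2.53, 2.53], [-0.77, 2.02], [0.04, 2.7], [-1, 4.14], [0.28, 2.66], [-3.11, 3.11]. Speed limits (rad/s): [2.57, 2.57, 3.14, 3.14, 3.14, 3.14].

### API

Orientations are given as a unit quaternion [w, x, y, z].
In Python, from station import status, cams, job_done, bot gives the robot as it stands.
- The arm moves only by the tool send_rows, never from a script. Its argument "steps" is a list of rows, each an object with "offset": the shift along the world's x, y, z in m, a list of three; "yaw": the turn about the world's z in units of 6 degrees (1.0 is 6 degrees). In form: [{"offset": [x, y, z], "yaw": yaw}, ...]. A call has 1 to 20 rows; each row is the pose to reach, as a shift and turn from the pose commanded when the call began; what a row does not reach only later rows make up. A row lasts 1/10 s, in which the tool goes at most 50 mm and 8.59 degrees, less where a joint would pass 70% of its speed; a pose out of reach is approached as far as the arm can. A call with a gripper value outside its range is refused whole. "grip" is the closure, from 0 (fully open) to 1 (shut), set as the call begins (left out, the last holds). The fingers move at their own pace and stop on an object; "force" is the grip in N (left out, the last holds). Time passes only in rows, so rows that repeat a pose let the fingers close. It gives the time, the measured TCP pose, the force, the opening and the grip force at its end, in the units of the state.
- status.state(): the state, without advancing time (a new reading comes with each control period).
- cams.read_camera(name): name is "side" or "top"; returns the picture (420x560x3 uint8, red, green, blue); there is no depth.
- cams.get_calibration(name): a dict with "fx", "fy", "cx", "cy" (pixels), "R" (3x3) and "t" (3): a world point X has camera coordinates R X + t. Camera axes: x right, y down, z forward; pixel columns grow to the right and rows downward; lengths in mm; the calibration is good to about 2 mm. A picture is of the moment at which its call begins. get_calibration takes no time and is no camera call.
- job_done(): hands the job in; it is judged then, once.
The state is a dict: "time_s": time; "joints": joint angles; "joint_vel": joint speeds; "tau": joint torques, N m; "eef_pos": TCP position; "tool_rot": TCP orientation; "force": force on the tool from outside, world axes, zero at the start; "wrist_torque": the same for the moment, N m; "opening": finger opening in mm; "finger_force": force on a finger pad.
Only numpy, scipy, OpenCV 4.12 (cv2) and the standard library are available. Lean on these libraries where they do the work, as an engineer would, in place of code of your own. Each camera call takes 0.05 s, during which the arm holds its last target. There are 200 camera calls.

## Working session

There is one attempt and no reset: what is moved stays moved. The work goes in short steps, Python scripts to look and compute and a tool call to move; the robot and the scene stay as the last step left them, time stands still between calls to the robot, and variables do not carry over. Pictures are saved under pics/ and viewed, at most 10 in all, crops included, and the job is handed in when it is done.

Besides the shell and the picture viewer there is one more tool, called by a JSON object that holds its "op" and its "data", one argument or row to a line. send_rows: Moves the arm, as the interface text tells. Its arguments: {"type":"object","properties":{"steps":{"type":"array"},"grip":{"type":"number"},"force":{"type":"number"}},"required":["steps"]}

```bash
mkdir -p pics
python3 - <<'E'
from station import status,cams,bot
import cv2
for n in("top","side"):
    cv2.imwrite(f"pics/{n}0.png",cams.read_camera(n)[...,::-1]); c=cams.get_calibration(n); print(n,c)
s=status.state();print(s["time_s"],s["eef_pos"],s["tool_rot"],s["force"],bot.hold_point_z)
E
```

```text
top {'fx': 435.50410387340554, 'fy': 435.50410387340554, 'cx': 278.60856496041754, 'cy': 214.43551274311616, 'R': array([[ 0.02813838, -0.99958528, -0.00612405],
       [-0.99791355, -0.02773411, -0.05830406],
       [ 0.05811003,  0.00775186, -0.99828009]]), 't': array([  25.46121962,  530.04993526, 1145.16260781])}
side {'fx': 385.02580237501707, 'fy': 385.02580237501707, 'cx': 271.1856187498255, 'cy': 208.62440271273204, 'R': array([[ 0.87815443, -0.47823567, -0.01163791],
       [-0.31926848, -0.56778889, -0.75873804],
       [ 0.35624772,  0.67000479, -0.65129191]]), 't': array([-456.97369257,  250.39702766,  831.33880485])}
0.1 [159.87699424 499.68507119 230.68652723] [-1.99033452e-04  1.54266347e-01  9.88029046e-01 -6.77878255e-04] [-0.09281351  0.18938394 -0.22254232] 18.700000000000003
```

View pics/top0.png

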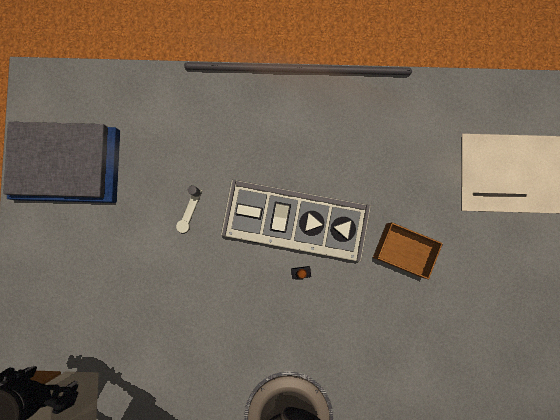

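View pics/side0.png

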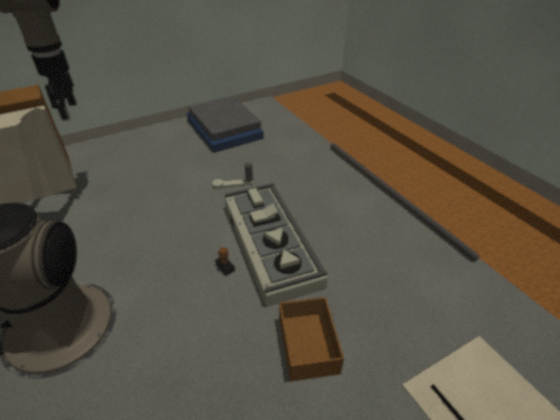

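The top view shows, left to right: the bar (249,212), rocker (281,217), right-pointing key (312,223) and left-pointing key (344,229). The stamp is at (301,272) and the crank at (188,210). Next I measure the white caps.

```bash
cat > h.py <<'E'
import numpy as np,cv2
from station import status,cams
def ray(n,uv,z):
    c=cams.get_calibration(n);R=c["R"];o=-R.T@c["t"]
    d=R.T@np.array([(uv[0]-c["cx"])/c["fx"],(uv[1]-c["cy"])/c["fy"],1]);return o+d*(z-o[2])/d[2]
def proj(n,X):
    c=cams.get_calibration(n);p=c["R"]@np.array(X)+c["t"];return np.array([c["fx"]*p[0]/p[2]+c["cx"],c["fy"]*p[1]/p[2]+c["cy"]])
E
python3 - <<'E'
from h import *
im=cv2.imread("pics/top0.png");x0,y0=215,170
cr=im[y0:275,x0:380]
g=cr.min(2);print(np.percentile(g,[10,50,90,99]))
m=((g>165)*255).astype(np.uint8)
n,l,st,ce=cv2.connectedComponentsWithStats(m,connectivity=4)
for i in range(1,n):
    if st[i,4]<40: continue
    c=ce[i]+[x0,y0]; 
    r=cv2.minAreaRect(np.argwhere(l==i)[:,::-1].astype(np.float32))
    print(c.round(1),st[i],ray("top",c,73)[:2].round(1),r[1],r[2])
    if st[i,4]<600:
        a,t=cv2.minEnclosingTriangle(np.argwhere(l==i)[:,::-1].astype(np.float32).reshape(-1,1,2)); print([ray("top",p[0]+[x0,y0],73)[:2].round(0).tolist() for p in t])
big=cv2.resize(cr,None,fx=4.5,fy=4.5,interpolation=cv2.INTER_CUBIC);cv2.imwrite("pics/a.png",big)
E
```

```text
[ 62. 105. 161. 182.]
[307.7 207.3] [ 79  29  38  31 103] [545.8 -33.5] (21.359500885009766, 44.6463508605957) 57.03059387207031
[[488.0, 3.0], [556.0, -97.0], [569.0, -10.0]]
[264.7 213.7] [48 33  5 25 41] [526.7  75.1] (2.1985673904418945, 24.324575424194336) 10.784297943115234
[[530.0, 80.0], [493.0, 78.0], [573.0, 66.0]]
[248.1 210.5] [ 22  35  24  12 191] [533.7 117.3] (22.553356170654297, 8.43299388885498) 11.309932708740234
[[556.0, 146.0], [517.0, 145.0], [524.0, 39.0]]
[327.9 220.6] [110  37   7  29  49] [513.8 -85.2] (2.146625518798828, 28.442787170410156) 10.30484676361084
[[436.0, -74.0], [549.0, -94.0], [543.0, -83.0]]
[311.8 222.5] [ 91  44  16  16 129] [507.6 -44.7] (15.618993759155273, 13.666620254516602) 40.60129928588867
[[531.0, -36.0], [489.0, -29.0], [503.0, -70.0]]
[278.6 223.3] [ 57  47  14  14 158] [503.3  39.2] (12.494322776794434, 12.494322776794434) 9.462323188781738
[[498.0, 79.0], [481.0, 22.0], [540.0, 24.0]]
[343.7 228.5] [120  52  15  16 128] [ 494.8 -125.5] (15.618993759155273, 13.232758522033691) 40.60129928588867
[[515.0, -142.0], [499.0, -101.0], [472.0, -134.0]]
```

View pics/a.png

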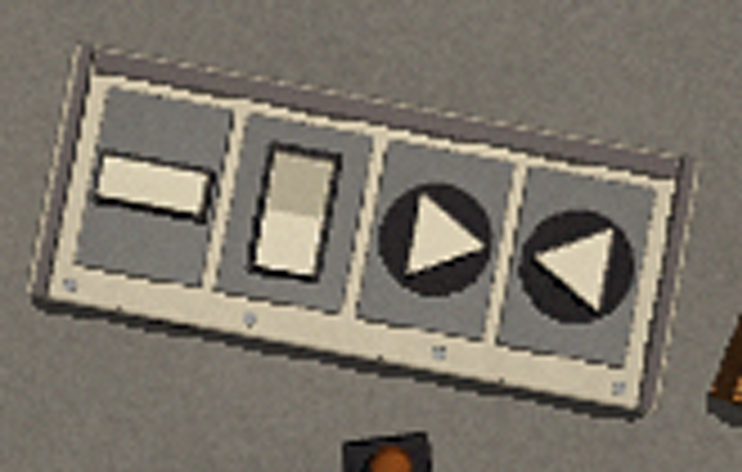

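Measured: console yaw −0.157 rad. Bar (533,117), rocker centre (520,36), rocker far end ≈ (544,32.5), left-pointing key (495,−125.5), and the row spacing agrees with the spec. I shut the fingers and go above the rocker's far end.

{"op": "send_rows", "data": {
  "steps": [
    {"offset": [0.03,-0.035,0],"yaw": 0.4},
    {"offset": [0.06,-0.07,0],"yaw": 0.8},
    {"offset": [0.09,-0.11,0],"yaw": 1.2},
    {"offset": [0.12,-0.145,0],"yaw": 1.6},
    {"offset": [0.15,-0.18,0],"yaw": 2},
    {"offset": [0.18,-0.22,0],"yaw": 2.4},
    {"offset": [0.21,-0.255,0],"yaw": 2.8},
    {"offset": [0.24,-0.29,0],"yaw": 3.2},
    {"offset": [0.27,-0.33,0],"yaw": 3.6},
    {"offset": [0.3,-0.365,-0.02],"yaw": 4},
    {"offset": [0.33,-0.4,-0.04],"yaw": 4.5},
    {"offset": [0.36,-0.44,-0.06],"yaw": 4.5},
    {"offset": [0.384,-0.467,-0.08],"yaw": 4.5},
    {"offset": [0.384,-0.467,-0.1],"yaw": 4.5},
    {"offset": [0.384,-0.467,-0.11],"yaw": 4.5},
    {"offset": [0.384,-0.467,-0.11],"yaw": 4.5},
    {"offset": [0.384,-0.467,-0.11],"yaw": 4.5}
  ],
  "grip": 1,
  "force": 40
}}

```text
time_s: 1.8
eef_pos: [543.9, 33.8, 122.0]
tool_rot: [0.0, -0.081, 0.997, 0.0]
force: [0.3, -0.5, -1.2]
opening: 0.1
finger_force: 0.0
```

Run:
```python
from h import *
s=status.state();print(s["time_s"],s["eef_pos"],s["tool_rot"],s["force"],s["opening"])
im=cams.read_camera("side")[...,::-1][150:310,190:370]
im2=cams.read_camera("top")[...,::-1][150:310,200:380]
cv2.imwrite("pics/b.png",cv2.resize(np.hstack([im,im2]),None,fx=2.2,fy=2.2,interpolation=cv2.INTER_CUBIC))
```

```text
1.8 [543.92715225  33.75512638 121.95270739] [ 2.05891950e-04 -8.11861014e-02  9.96698937e-01  5.73142911e-05] [ 0.3080363  -0.50649632 -1.19560285] 0.06950388362818108
```

View pics/b.png

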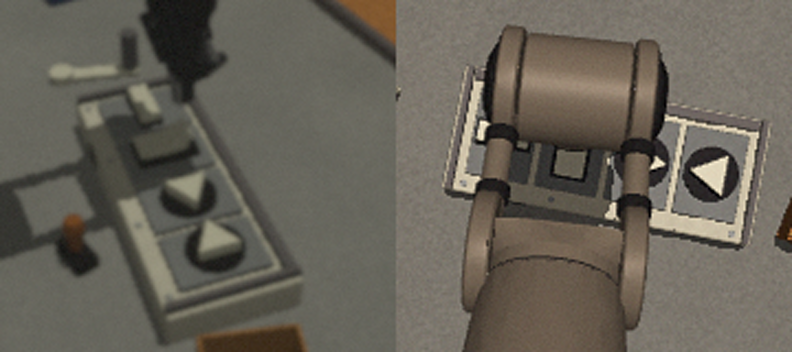

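The side view shows the shut fingertips (185,95 in the crop) above the rocker's far end. I lower them.

{"op": "send_rows", "data": {
  "steps": [
    {"offset": [0,0,-0.015],"yaw": 0},
    {"offset": [0,0,-0.028],"yaw": 0},
    {"offset": [0,0,-0.034],"yaw": 0},
    {"offset": [0,0,-0.038],"yaw": 0},
    {"offset": [0,0,-0.041],"yaw": 0},
    {"offset": [0,0,-0.044],"yaw": 0},
    {"offset": [0,0,-0.046],"yaw": 0},
    {"offset": [0,0,-0.046],"yaw": 0}
  ]
}}

```text
time_s: 2.7
eef_pos: [543.9, 33.0, 75.3]
tool_rot: [-0.0, -0.081, 0.997, 0.0]
force: [2.2, -0.9, 1.7]
opening: -0.2
finger_force: 1.1
```

{"op": "send_rows", "data": {
  "steps": [
    {"offset": [0,0,-0.001],"yaw": 0},
    {"offset": [0,0,-0.002],"yaw": 0},
    {"offset": [0,0,-0.003],"yaw": 0},
    {"offset": [0,0,-0.003],"yaw": 0}
  ]
}}

```text
time_s: 3.1
eef_pos: [544.2, 33.0, 72.8]
tool_rot: [0.0, -0.081, 0.997, -0.0]
force: [1.1, -0.4, 6.3]
opening: 0.3
finger_force: 3.3
```

{"op": "send_rows", "data": {
  "steps": [
    {"offset": [0,0,-0.001],"yaw": 0},
    {"offset": [0,0,-0.002],"yaw": 0},
    {"offset": [0,0,-0.003],"yaw": 0},
    {"offset": [0,0,-0.003],"yaw": 0}
  ]
}}

```text
time_s: 3.5
eef_pos: [544.3, 33.0, 72.3]
tool_rot: [0.001, -0.081, 0.997, -0.0]
force: [-6.6, 0.5, 27.0]
opening: -0.1
finger_force: 13.7
```

Firm stop at 72 mm and 27 N, so the rocker is on. Now I go up, over to the bar, and partway down.

{"op": "send_rows", "data": {
  "steps": [
    {"offset": [0,0,0.01],"yaw": 0},
    {"offset": [0,0,0.035],"yaw": 0},
    {"offset": [0,0,0.055],"yaw": 0},
    {"offset": [-0.005,0.03,0.055],"yaw": 0},
    {"offset": [-0.01,0.06,0.055],"yaw": 0},
    {"offset": [-0.01,0.085,0.055],"yaw": 0},
    {"offset": [-0.01,0.085,0.04],"yaw": 0},
    {"offset": [-0.01,0.085,0.025],"yaw": 0},
    {"offset": [-0.01,0.085,0.015],"yaw": 0},
    {"offset": [-0.01,0.085,0.015],"yaw": 0}
  ]
}}

```text
time_s: 4.5
eef_pos: [532.4, 117.9, 82.5]
tool_rot: [-0.002, -0.081, 0.997, 0.0]
force: [-0.7, 0.1, 0.3]
opening: -0.3
finger_force: 0.0
```

Run:
```python
from h import *
im=cams.read_camera("side")[...,::-1][150:310,190:370]
im2=cams.read_camera("top")[...,::-1][150:310,200:380]
cv2.imwrite("pics/c.png",cv2.resize(np.hstack([im,im2]),None,fx=2.2,fy=2.2,interpolation=cv2.INTER_CUBIC))
```

```text
(no output)
```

View pics/c.png

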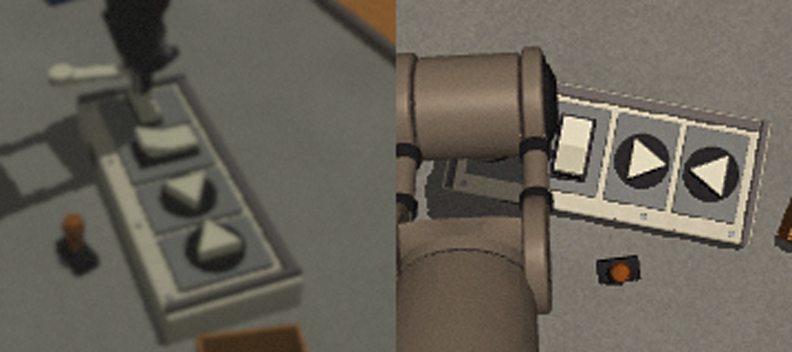

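The rocker's far half is now bright and level at (580,130), so it is on, and the tips are over the bar. I push the bar.

{"op": "send_rows", "data": {
  "steps": [
    {"offset": [0,0,-0.006],"yaw": 0},
    {"offset": [0,0,-0.01],"yaw": 0},
    {"offset": [0,0,-0.013],"yaw": 0},
    {"offset": [0,0,-0.015],"yaw": 0},
    {"offset": [0,0,-0.017],"yaw": 0},
    {"offset": [0,0,-0.019],"yaw": 0},
    {"offset": [0,0,-0.019],"yaw": 0}
  ]
}}

```text
time_s: 5.3
eef_pos: [534.1, 118.0, 65.1]
tool_rot: [0.0, -0.081, 0.997, 0.0]
force: [-0.2, -0.6, 0.0]
opening: 0.1
finger_force: 0.3
```

{"op": "send_rows", "data": {
  "steps": [
    {"offset": [0,0,-0.002],"yaw": 0},
    {"offset": [0,0,-0.004],"yaw": 0},
    {"offset": [0,0,-0.005],"yaw": 0},
    {"offset": [0,0,-0.005],"yaw": 0}
  ]
}}

```text
time_s: 5.7
eef_pos: [534.3, 118.0, 64.7]
tool_rot: [0.001, -0.081, 0.997, -0.0]
force: [-13.7, -2.6, 38.9]
opening: -0.2
finger_force: 19.4
```

Firm stop at 64.7 mm, so the bar is down. I cross high over to the left-pointing key.

{"op": "send_rows", "data": {
  "steps": [
    {"offset": [0,0,0.01],"yaw": 0},
    {"offset": [0,0,0.035],"yaw": 0},
    {"offset": [0,0,0.06],"yaw": 0},
    {"offset": [-0.006,-0.035,0.065],"yaw": 0},
    {"offset": [-0.012,-0.075,0.065],"yaw": 0},
    {"offset": [-0.018,-0.115,0.065],"yaw": 0},
    {"offset": [-0.024,-0.155,0.065],"yaw": 0},
    {"offset": [-0.031,-0.195,0.065],"yaw": 0},
    {"offset": [-0.036,-0.225,0.065],"yaw": 0},
    {"offset": [-0.039,-0.243,0.065],"yaw": 0},
    {"offset": [-0.039,-0.243,0.05],"yaw": 0},
    {"offset": [-0.039,-0.243,0.03],"yaw": 0},
    {"offset": [-0.039,-0.243,0.024],"yaw": 0},
    {"offset": [-0.039,-0.243,0.024],"yaw": 0}
  ]
}}

```text
time_s: 7.1
eef_pos: [494.6, -124.6, 83.5]
tool_rot: [-0.001, -0.081, 0.997, 0.001]
force: [-0.0, 0.0, -0.0]
opening: -0.0
finger_force: 0.0
```

Run:
```python
from h import *
im=cams.read_camera("side")[...,::-1][150:310,190:370]
im2=cams.read_camera("top")[...,::-1][150:310,200:380]
cv2.imwrite("pics/d.png",cv2.resize(np.hstack([im,im2]),None,fx=2.2,fy=2.2,interpolation=cv2.INTER_CUBIC))
```

```text
(no output)
```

View pics/d.png

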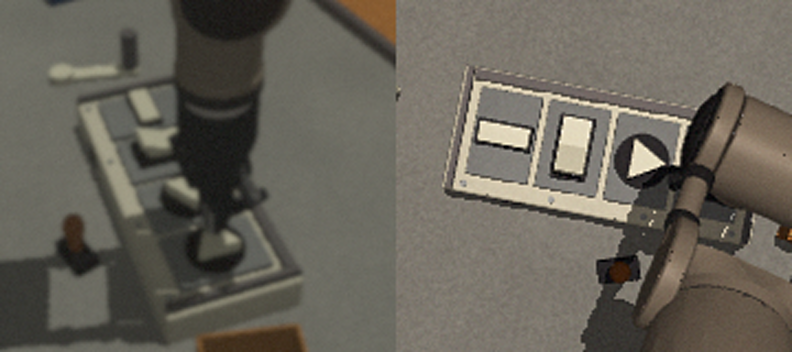

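The rocker is still on, the bar looks low, and the tips are above the left-pointing key (side crop 213,230). I press and hold.

{"op": "send_rows", "data": {
  "steps": [
    {"offset": [0,0,-0.006],"yaw": 0},
    {"offset": [0,0,-0.01],"yaw": 0},
    {"offset": [0,0,-0.013],"yaw": 0},
    {"offset": [0,0,-0.016],"yaw": 0},
    {"offset": [0,0,-0.019],"yaw": 0},
    {"offset": [0,0,-0.021],"yaw": 0},
    {"offset": [0,0,-0.022],"yaw": 0},
    {"offset": [0,0,-0.022],"yaw": 0},
    {"offset": [0,0,-0.022],"yaw": 0}
  ]
}}

```text
time_s: 8.1
eef_pos: [495.2, -124.9, 64.6]
tool_rot: [0.001, -0.081, 0.997, -0.0]
force: [-6.1, 3.4, 22.7]
opening: -0.1
finger_force: 11.9
```

Run:
```python
from h import *
im=cams.read_camera("side")[...,::-1][150:310,190:370]
im2=cams.read_camera("top")[...,::-1][150:310,200:380]
cv2.imwrite("pics/e.png",cv2.resize(np.hstack([im,im2]),None,fx=2.2,fy=2.2,interpolation=cv2.INTER_CUBIC))
s=status.state();print(s["time_s"],s["eef_pos"],s["force"])
```

```text
8.2 [ 495.2539358  -124.92908448   64.5848165 ] [-6.60752129  3.25858733 23.56698605]
```

View pics/e.png

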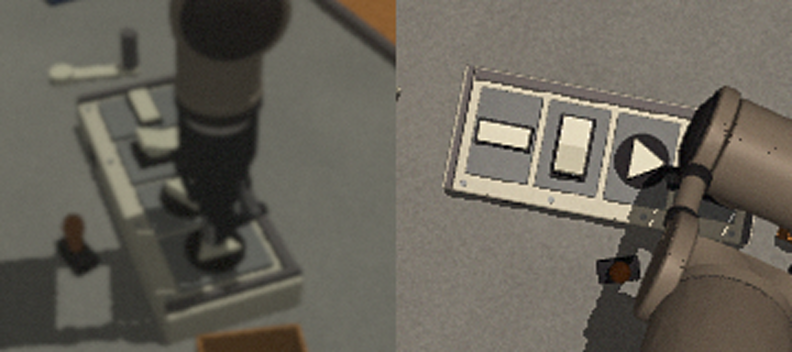

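The key is on its stop (64.6 mm, 23 N) and held. The rocker is on, the bar is down, and the right-pointing key is untouched.

```bash
python3 -c "
from station import job_done
print(job_done())"
```

```text
the job is handed in; nothing more can be done
None
```

I handed the job in with the rocker tipped fully on, the bar key pressed to its stop, and the left-pointing key still held down at about 23 N, all in about 8 s; the hand-in returned no verdict.

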